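# Pan the spot lamp onto the flint arrowhead

### The job

Aim the little spot lamp at the orange flint arrowhead by gently pushing its orange pan handle sideways with a fingertip, until the lamp points straight at the middle of the arrowhead. Push only on the handle: do not grip it, do not touch the lamp itself, do not shift or lift the lamp's stand, and leave the arrowhead, the blue disc, the light meter and the lens where they are.

Things in the scene. Friction and masses are not known exactly. Their poses are not given: they have to be found in the camera images.
- lamp_stand: Loose weighted stand of the lamp, about 2 kg: a dark steel disc 130 mm in diameter and 18 mm thick on the table with a short post on its centre. Origin at the centre of the disc's underside, on the lamp's upright pan axis.
- pan: The pan head, which turns on the stand's post about the upright axis through its origin (origin 60 mm above the table, on the pan axis). Its x axis points level along the way the lamp shines, z is up; the handle sticks out the opposite way (-x). A positive turn is anticlockwise seen from above. It turns up to 1.7 rad (97 degrees) either way from the stand's own x axis, drags with about 0.2 N m (some 1.6 N at the middle of the grip), has no spring and stays where it is left.
- handle: The pan handle, fixed to the pan head (same origin and axes as the pan): a level steel rod 10 mm thick, ending in an orange round grip 22 mm in diameter and 70 mm long, reaching from 88 to 158 mm behind the pan axis. Its centre line is 73 mm above the table and nothing is below it beyond 65 mm from the pan axis.
- handle_grip (a point): Middle of the orange grip, on its centre line: 123 mm behind the pan axis, 73 mm above the table. Axes as the pan.
- lamp: The spot lamp, fixed to the pan head (same origin and axes as the pan): a white level barrel 44 mm in diameter with a red stripe along its top and a black front hood 52 mm in diameter with an amber lens. It reaches from 35 mm behind the pan axis to 86 mm ahead of it; its centre line is 112 mm and its top 138 mm above the table.
- arrowhead (a point): Middle of the orange-brown flint arrowhead, a barbed triangle with a stem, 48 mm long and 32 mm wide, stuck flat on top of a loose frosted clear acrylic block 50 x 50 x 55 mm; this point is 58 mm above the table. It stands 155 to 220 mm from the pan axis, to the left or right of where the lamp points at the start.
- disc (a point): Middle of the plain blue ceramic disc, 38 mm in diameter, stuck flat on top of a loose frosted acrylic block of the same size as the arrowhead's, on the other side; this point is 58 mm above the table.
- light_meter: Black light meter with a white dome, 120 x 55 x 22 mm (the dome up to 35 mm), lying loose on the table. Origin at the centre of its underside, x along its length.
- lens: Loose dark camera lens, 66 mm in diameter and 55 mm high, standing on its end. Origin at the centre of its underside.
Things that resemble listed ones, but are neither listed nor needed, are in the scene too. There is more than one size of the lamp_stand; the job needs the larger.

How it is judged:
By the outcome, as a careful person would: the job done as asked, in the order asked, and still so for the second after the job is handed in, with the robot touching nothing.
It also fails if it takes over 48 s, if anything falls off the work surface, if the arm or the gripper's body presses on something with over 40 N, if the wrist force passes 120 N, or if a joint passes its speed limit or range.

### The arm

A 6-joint arm with a two-finger parallel gripper is mounted at the origin on the work surface. World frame = base frame: x ahead of the robot, y to its left, z up, the work surface at z = 0. Lengths are in m, angles in rad, forces in N, time in s.
With the tool pointing down it reaches from about 0.3 to 1 m from the base axis. Payload 5.1 kg.
Tool frame: the origin (TCP) lies at the very end of the fingers, on their centre line; the grasp point (between the pads) lies 19 mm behind it; z points along the fingers, x is the direction in which the jaws open and shut, and the axes are right-handed (so a half turn about z gives the same grasp; the last joint's range is limited). The gripper opens to 95 mm and grips with 3 to 60 N. Pads are 20 mm wide; open, the fingers measure 119 mm over their backs; the gripper's body (75 mm by 180 mm) begins 59 mm behind the grasp point.
Start: joints at [1.053, 0.124, 1.65, -0, 1.367, -0.083], TCP at [0.274, 0.589, 0.189] pointing down, gripper open.
Joint ranges: [-2.61, 2.61], [-1.02, 2.33], [0.03, 2.71], [-1.35, 4.49], [0.32, 2.68], [-2.91, 2.91]. Speed limits (rad/s): [2.57, 2.57, 3.14, 3.14, 3.14, 3.14].

### API

Orientations are given as [roll, pitch, yaw] about the fixed x, y, z axes, in that order (R = Rz(yaw) Ry(pitch) Rx(roll)).
In Python, from bench import sensors, optics, arm, spotter gives the robot as it stands.
- The arm moves only by the tool arm_command, never from a script. Its argument "series" is a list of rows, each a list of 3 entries, a list of its own where there are three numbers: the shift along the tool's x, y, z in cm, then the turn about the tool's z in rad, then the finger opening in cm, from 0 to 9.51. In form: [[[dx, dy, dz], twist, jaw], ...]. A call has 1 to 20 rows; each row is the pose to reach, as a shift and turn from the pose measured when the call began, along the tool's axes at that moment; what a row does not reach only later rows make up. A row lasts 1/8 s, in which the tool goes at most 62.5 mm and 10.7 degrees, less where a joint would pass 70% of its speed; a pose out of reach is approached as far as the arm can. A call with a gripper value outside its range is refused whole. The fingers move at their own pace and stop on an object; "force" is the grip in N (left out, the last holds). Time passes only in rows, so rows that repeat a pose let the fingers close. It gives the time, the measured TCP pose, the force and the opening at its end, in the units of the state.
- sensors.sense(): the state, without advancing time (a new reading comes with each control period).
- optics.grab_frame(name): name is "scene" or "side" or "wrist"; returns a dict with "img" (400x640x3 uint8, blue, green, red), "z_map" (400x640 float32, m along the optical axis (not along the pixel's ray), 0 where there is no reading), "fx", "fy", "cx", "cy" (pixels), "world_from_camera" (4x4, takes a point from camera to world coordinates). Camera axes: x right, y down, z forward; pixel columns grow to the right and rows downward; lengths in m; the calibration is good to about 2 mm. The wrist camera is an equidistant fisheye: a pixel r from the principal point sees the ray r / f radians off the axis. A picture is of the moment at which its call begins.
- arm.close_job(): hands the job in, once; it reports no verdict.
Trained networks look in a picture, given as the dict that the camera call returned (one of the last four; its "shot" number tells which), for a name from the list of things; names that differ only in an ending like _2 or _b are one class to them, and where a whole thing is asked for, a point or a joint stands for the part that bears it (a point fixed in the world has none). Each returns a list of dicts, best first, with "score" (0 to 1); they miss things now and then, are a little off and sometimes report something else, mostly with a low value. They report only what shows in the picture. A call takes as long as a camera call. They do not tell look-alikes from the thing itself.
- spotter.spot_in(thing, picture): "position" ([column, row] in pixels, amid what is visible of it).
- spotter.regions_of(thing, picture): "pixels" (400x640 bool, what is visible of it) and "position" ([column, row] in pixels, amid what is visible of it).
The state is a dict: "t": time; "joint_positions": joint angles; "joint_vel": joint speeds; "effort": joint torques, N m; "ee_pos": TCP position; "orientation": TCP orientation; "wrist_force": force on the tool from outside, world axes, zero at the start; "ft_torque": the same for the moment, N m; "width": opening from 0.0 (shut) to 1.0 (fully open).
Only numpy, scipy, OpenCV 4.12 (cv2) and the standard library are available. Lean on these libraries where they do the work, as an engineer would, in place of code of your own. Each camera call takes 0.05 s, during which the arm holds its last target. There are 200 camera calls.

## Working session

There is one attempt and no reset: what is moved stays moved. The work goes in short steps, Python scripts to look and compute and a tool call to move; the robot and the scene stay as the last step left them, time stands still between calls to the robot, and variables do not carry over. Pictures are saved under pics/ and viewed, about 8 in all and at most 12, crops included, and the job is handed in when it is done.

Besides the shell and the picture viewer there is one more tool, called after "Call:" as name([rows], argument=value, ...), one row to a line, values as JSON. arm_command: Moves the arm, as the interface text tells. Its arguments: {"type":"object","properties":{"series":{"type":"array"},"force":{"type":"number"}},"required":["series"]}

```bash
mkdir -p pics
cat > h.py <<'E'
import numpy as np, cv2
from bench import sensors, optics, arm, spotter
def world(p,u,v,z=None):
    z=p["z_map"][int(v),int(u)] if z is None else z
    c=np.array([(u-p["cx"])/p["fx"]*z,(v-p["cy"])/p["fy"]*z,z,1]); return (p["world_from_camera"]@c)[:3]
def cloud(p):
    z=p["z_map"]; v,u=np.mgrid[:400,:640]
    c=np.stack([(u-p["cx"])/p["fx"]*z,(v-p["cy"])/p["fy"]*z,z,np.ones_like(z)],-1)
    w=(c@p["world_from_camera"].T)[...,:3]; w[z==0]=np.nan; return w
E
python3 - <<'E'
from h import *
ims=[]
for n in("scene","side"):
    p=optics.grab_frame(n); w=cloud(p); ims.append(p["img"])
    print(n,p["world_from_camera"][:3,3].round(2))
    for t in("lamp_stand","lamp","handle","arrowhead","disc","light_meter","lens"):
        for r in spotter.regions_of(t,p)[:4]:
            m=r["pixels"]; print(t,round(r["score"],2),np.round(r["position"]),m.sum(),np.nanmedian(w[m],0).round(3),np.nanpercentile(w[m],98,axis=0).round(3))
    cv2.imwrite(f"pics/{n}.png",p["img"])
s=sensors.sense();print(s["ee_pos"],s["orientation"],s["t"])
E
```

```text
scene [1.27 0.04 0.54]
lamp_stand 0.86 [314. 169.] 826 [ 0.389 -0.003  0.074] [0.446 0.038 0.108]
lamp 0.89 [314. 159.] 458 [ 0.432 -0.001  0.098] [0.446 0.017 0.108]
lamp 0.75 [338. 190.] 1390 [0.606 0.056 0.124] [0.619 0.112 0.138]
handle 0.84 [273. 213.] 581 [ 0.615 -0.079  0.077] [0.627 0.003 0.085]
handle 0.33 [326. 216.] 4139 [0.609 0.029 0.068] [0.657 0.108 0.136]
arrowhead 0.58 [386. 187.] 737 [0.471 0.172 0.039] [0.485 0.205 0.062]
disc 0.79 [410. 272.] 1337 [0.739 0.179 0.045] [0.76  0.215 0.061]
light_meter 0.6 [203. 238.] 1288 [ 0.631 -0.23   0.022] [ 0.679 -0.195  0.033]
lens 0.68 [455. 218.] 1025 [0.583 0.301 0.047] [0.596 0.334 0.057]
side [-0.08 -0.76  0.84]
lamp_stand 0.93 [339. 201.] 2571 [0.583 0.013 0.065] [0.641 0.103 0.137]
lamp_stand 0.82 [274. 242.] 2011 [ 0.37  -0.011  0.042] [0.439 0.063 0.107]
lamp 0.72 [329. 174.] 871 [0.579 0.042 0.125] [0.689 0.153 0.138]
handle 0.66 [368. 204.] 327 [ 0.605 -0.087  0.078] [ 0.622 -0.     0.085]
arrowhead 0.76 [259. 200.] 563 [0.447 0.158 0.042] [0.48  0.263 0.063]
disc 0.55 [336. 158.] 379 [0.719 0.172 0.05 ] [0.804 0.269 0.063]
light_meter 0.68 [414. 256.] 1066 [ 0.608 -0.242  0.022] [ 0.669 -0.201  0.033]
lens 0.76 [267. 162.] 520 [0.553 0.288 0.046] [0.588 0.33  0.059]
[0.27383435 0.58951251 0.18930285] [-3.14158491e+00 -6.25164873e-05  1.13593777e+00] 0.8
```

View pics/scene.png

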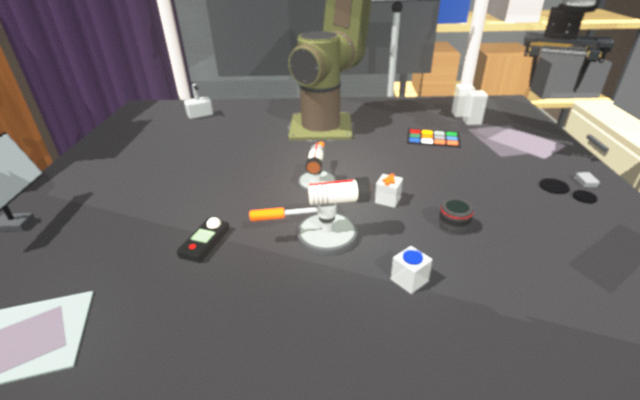

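View pics/side.png

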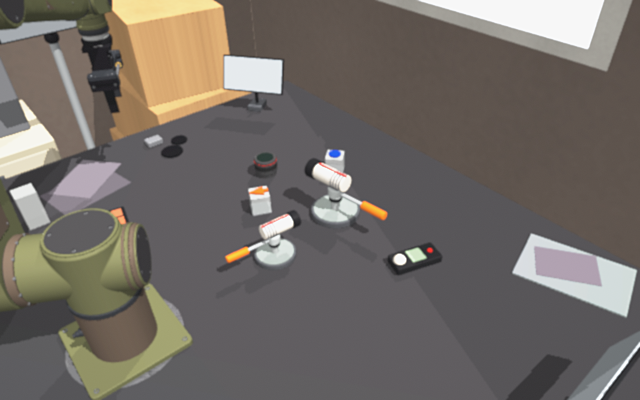

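Two lamps: the small one at scene (314,165) / side (274,242), and the large one at scene (327,215) / side (335,200). The large one has the 138 mm top and the larger stand, so it fits. Next I'll measure it and confirm it in a crop.

```bash
cat >> h.py <<'E'
from scipy.optimize import least_squares
def measure(n,p):
    w=cloud(p); hsv=cv2.cvtColor(p["img"],cv2.COLOR_BGR2HSV); H,S,V=[hsv[...,i] for i in range(3)]
    near=lambda c,r:np.hypot(w[...,0]-c[0],w[...,1]-c[1])<r
    z=w[...,2]
    m=near((.61,.035),.12)&(z>.012)&(z<.022)
    q=w[m][:,:2]
    # disc rim: outermost points per bearing
    c=np.median(q,0); out={}
    for _ in range(6):
        b=np.arctan2(*(q-c).T[::-1]); r=np.hypot(*(q-c).T); k=(b*18/np.pi).astype(int)
        e=np.array([q[k==i][np.argsort(r[k==i])[-2:]].mean(0) for i in np.unique(k) if (k==i).sum()>4])
        s=least_squares(lambda a:np.hypot(*(e-a[:2]).T)-.065,c,loss="soft_l1",f_scale=.002); c=s.x
    print(n,"stand",c.round(4),"res",np.abs(s.fun).mean().round(4))
    org=(H>5)&(H<20)&(S>170)&(V>120)
    g=org&(z>.055)&(z<.09)&near((.61,-.085),.12)
    gp=w[g]; print(" grip n",g.sum(),"mean",gp.mean(0).round(4),"ztop",np.percentile(gp[:,2],98).round(4),"extent",gp.min(0).round(3),gp.max(0).round(3))
    top=gp[gp[:,2]>.080][:,:2]
    vx,vy,x,y=cv2.fitLine(top.astype(np.float32),cv2.DIST_L2,0,.01,.01).ravel(); print(" grip line",x.round(4),y.round(4),"dir deg",np.degrees(np.arctan2(vy,vx)).round(1),"axis offset mm",(1e3*((c[0]-x)*vy-(c[1]-y)*vx)).round(1), "bearing",np.degrees(np.arctan2(c[1]-y,c[0]-x)).round(1))
    a=org&near((.465,.17),.06)&(z>.05)&(z<.07); print(" arrow n",a.sum(),w[a].mean(0).round(4),w[a].min(0).round(3),w[a].max(0).round(3))
    bt=near((.465,.17),.06)&(z>.050)&(z<.065)
    (cx,cy),sz,an=cv2.minAreaRect((w[bt][:,:2]*1000).astype(np.float32)); print(" block top",np.round([cx,cy,*sz,an],1))
    return c
E
python3 - <<'E'
from h import *
cr=[]
for n,(x,y) in(("scene",(220,120)),("side",(210,130))):
    p=optics.grab_frame(n); measure(n,p)
    cr.append(cv2.resize(p["img"][y:y+150,x:x+200],None,fx=2,fy=2))
cv2.imwrite("pics/crop.png",np.hstack(cr))
E
```

```text
scene stand [0.5954 0.0274] res 0.001
 grip n 121 mean [ 0.6215 -0.0959  0.0739] ztop 0.0843 extent [ 0.606 -0.128  0.067] [ 0.629 -0.061  0.086]
 grip line 0.6103 -0.0943 dir deg -83.4 axis offset mm 0.8 bearing 97.0
 arrow n 47 [0.4591 0.173  0.0613] [0.439 0.162 0.057] [0.476 0.183 0.063]
 block top [454.5 175.4  50.   51.8  64.8]
side stand [0.5919 0.0245] res 0.0029
 grip n 166 mean [ 0.6082 -0.1009  0.0772] ztop 0.0855 extent [ 0.597 -0.132  0.063] [ 0.626 -0.061  0.087]
 grip line 0.6118 -0.0948 dir deg -76.3 axis offset mm -8.8 bearing 99.5
 arrow n 52 [0.4529 0.1698 0.0609] [0.435 0.157 0.056] [0.471 0.183 0.065]
 block top [452.5 173.1  58.   49.8  65.3]
```

View pics/crop.png

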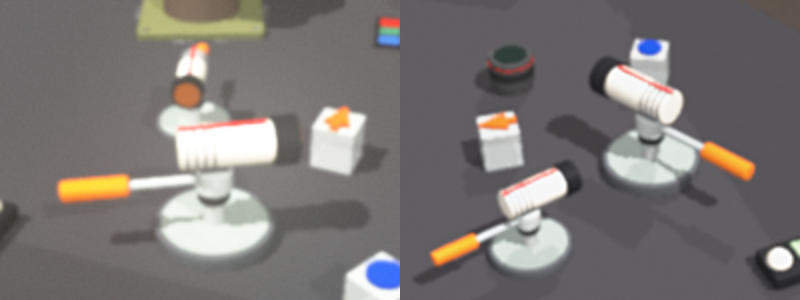

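The crop confirms the larger lamp, with the handle towards -y and the arrowhead block at its front left. It needs an anticlockwise turn of about 37°, so I push the grip towards +x. I'll move to a spot above the push start with the fingers shut.

Call:
arm_command([
  [[0,0,-4],0,0],
  [[-51.3,56,-4],1.01,0],
  [[-51.3,56,-4],1.01,0],
  [[-51.3,56,-4],1.01,0],
  [[-51.3,56,-4],1.01,0],
  [[-51.3,56,-4],1.01,0],
  [[-51.3,56,-4],1.01,0],
  [[-51.3,56,-4],1.01,0],
  [[-51.3,56,-4],1.01,0],
  [[-51.3,56,-4],1.01,0],
  [[-51.3,56,-4],1.01,0],
  [[-51.3,56,-4],1.01,0],
  [[-51.3,56,-4],1.01,0],
  [[-51.3,56,-4],1.01,0],
  [[-51.3,56,-4],1.01,0],
  [[-51.3,56,-4],1.01,0],
  [[-51.3,56,-4],1.01,0],
  [[-51.3,56,-4],1.01,0],
], force=20)

```text
t: 3.15
ee_pos: [0.5655, -0.1107, 0.2295]
orientation: [3.141, -0.0, 0.127]
wrist_force: [-0.0, -0.5, 0.5]
width: 0.004
```

Run:
```python
from h import *
p=optics.grab_frame("wrist"); print(p["fx"],p["cx"],p["cy"],p["world_from_camera"].round(3))
cv2.imwrite("pics/w1.png",p["img"])
s=sensors.sense();print(s["ee_pos"],s["orientation"],s["t"],s["width"],s["wrist_force"])
```

```text
309.70691628693146 320.36975536338457 202.22339441562312 [[ 0.992  0.123  0.036  0.555]
 [ 0.128 -0.952 -0.277 -0.032]
 [ 0.     0.279 -0.96   0.425]
 [ 0.     0.     0.     1.   ]]
[ 0.5655432  -0.11085338  0.22948609] [ 3.14151666e+00 -3.59223510e-04  1.27204016e-01] 3.2 0.004320500770783904 [-0.29032587 -0.42776561 -0.39720011]
```

View pics/w1.png

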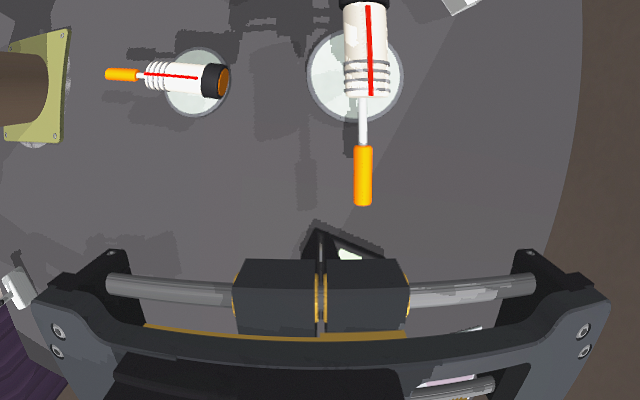

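The wrist view shows the big lamp with its grip at (362,175) and stripe at (370,50). The shut fingers sit left of the grip, on the correct push side. I'll add a fisheye measurement and lower the fingers beside the grip.

```bash
cat >> h.py <<'E'
def wcloud(p):
    z=p["z_map"]; v,u=np.mgrid[:400,:640]; a=(u-p["cx"])/p["fx"]; b=(v-p["cy"])/p["fy"]; t=np.hypot(a,b)+1e-9
    k=np.tan(t)/t*z; c=np.stack([a*k,b*k,z,np.ones_like(z)],-1); w=(c@p["world_from_camera"].T)[...,:3]; w[z==0]=np.nan; return w
def line(q):
    vx,vy,x,y=cv2.fitLine(q.astype(np.float32),cv2.DIST_HUBER,0,.01,.01).ravel()
    return np.array([x,y]),np.degrees(np.arctan2(vy,vx))%180
def head(p,w,c0=(.595,.027)):
    hsv=cv2.cvtColor(p["img"],cv2.COLOR_BGR2HSV); H,S,V=[hsv[...,i].astype(int) for i in range(3)]; z=w[...,2]
    d=np.hypot(w[...,0]-c0[0],w[...,1]-c0[1])
    red=((H<5)|(H>172))&(S>120)&(z>.125)&(z<.145)&(d<.1)
    org=(H>5)&(H<28)&(S>150)&(z>.06)&(z<.09)&(d>.08)&(d<.17)
    for k,m in(("stripe",red),("grip",org)):
        if m.sum()>20:
            c,a=line(w[m][:,:2]); print(" ",k,m.sum(),c.round(4),"line deg",a.round(1),"offset of axis mm",(1e3*((c0[0]-c[0])*np.sin(np.radians(a))-(c0[1]-c[1])*np.cos(np.radians(a)))).round(1),"axis bearing",(np.degrees(np.arctan2(c0[1]-c[1],c0[0]-c[0]))%360).round(1))
    A=(H>3)&(H<28)&(S>150)&(z>.05)&(z<.07)&(np.hypot(w[...,0]-.455,w[...,1]-.172)<.05)
    if A.sum()>10: print("  arrow",A.sum(),w[A].mean(0).round(4),w[A].min(0).round(3),w[A].max(0).round(3))
    m=(d<.09)&(z>.012)&(z<.022); q=w[m][:,:2]
    if m.sum()>100:
        h=cv2.convexHull((q*1e3).astype(np.float32))[:,0]/1e3
        s=least_squares(lambda a:np.hypot(*(h-a).T)-.065,c0,loss="soft_l1",f_scale=.001); print("  stand hull",s.x.round(4),np.median(np.abs(s.fun)).round(4))
E
python3 - <<'E'
from h import *
for n in("wrist","scene","side"):
    p=optics.grab_frame(n); w=wcloud(p) if n=="wrist" else cloud(p); print(n); head(p,w)
E
```

```text
wrist
  stripe 462 [0.592  0.0359] line deg 98.9 offset of axis mm 1.6 axis bearing 288.8
  grip 1169 [ 0.5944 -0.0853] line deg 150.4 offset of axis mm 97.9 axis bearing 89.7
  stand hull [0.5933 0.0269] 0.0006
scene
  stripe 39 [0.5902 0.0518] line deg 98.9 offset of axis mm 0.9 axis bearing 281.0
  grip 416 [ 0.585  -0.0769] line deg 152.0 offset of axis mm 96.5 axis bearing 84.5
  arrow 56 [0.4581 0.1739 0.0611] [0.434 0.161 0.058] [0.474 0.183 0.064]
  stand hull [0.5952 0.0272] 0.0006
side
  stripe 36 [0.5911 0.0383] line deg 97.8 offset of axis mm 2.3 axis bearing 288.9
  grip 233 [ 0.6089 -0.1032] line deg 99.9 offset of axis mm 8.6 axis bearing 96.1
  arrow 59 [0.4525 0.1705 0.0608] [0.434 0.158 0.057] [0.472 0.182 0.064]
  stand hull [0.593  0.0243] 0.001
```

Call:
arm_command([
  [[0,0,4],0,0],
  [[0,0,8],0,0],
  [[0,0,12],0,0],
  [[0,0,16.2],0,0],
  [[0,0,16.2],0,0],
  [[0,0,16.2],0,0],
])

```text
t: 4.1
ee_pos: [0.5667, -0.1116, 0.069]
orientation: [3.141, -0.002, 0.126]
wrist_force: [0.5, 0.7, 0.2]
width: 0.005
```

```bash
cat >> h.py <<'E'
def plan(phis,r=.130,d=.023,ax=(.594,.0265)):
    s=sensors.sense(); p=s["ee_pos"]; y0=s["orientation"][2]; R=np.array([[np.cos(y0),np.sin(y0)],[np.sin(y0),-np.cos(y0)]])
    for f in phis:
        a=np.radians(f); P=np.array(ax)+r*np.array([np.cos(a),np.sin(a)])-d*np.array([-np.sin(a),np.cos(a)])
        print(f,(100*R.T@(P-p[:2])).round(2),"twist",round(y0-(a+np.pi/2),3))
E
python3 -c "
from h import *
plan([-86,-83,-81,-79,-77,-75,-73,-71,-69,-67,-65,-63,-61,-59,-57,-55,-53])"
```

```text
-86 [ 1.42 -0.51] twist 0.057
-83 [ 2.09 -0.37] twist 0.004
-81 [ 2.55 -0.3 ] twist -0.031
-79 [ 3.01 -0.24] twist -0.066
-77 [ 3.46 -0.19] twist -0.1
-75 [ 3.92 -0.17] twist -0.135
-73 [ 4.39 -0.16] twist -0.17
-71 [ 4.85 -0.16] twist -0.205
-69 [ 5.31 -0.19] twist -0.24
-67 [ 5.77 -0.22] twist -0.275
-65 [ 6.22 -0.28] twist -0.31
-63 [ 6.68 -0.35] twist -0.345
-61 [ 7.13 -0.43] twist -0.38
-59 [ 7.58 -0.53] twist -0.415
-57 [ 8.03 -0.65] twist -0.45
-55 [ 8.47 -0.78] twist -0.484
-53 [ 8.9  -0.93] twist -0.519
```

Call:
arm_command([
  [[0.7,-0.3,0],0.0,0],
  [[1.4,-0.4,0],0.0,0],
  [[1.8,-0.35,0],0.0,0],
  [[2.1,-0.35,0],0.0,0],
  [[2.55,-0.3,0],-0.03,0],
  [[3.0,-0.25,0],-0.065,0],
  [[3.45,-0.2,0],-0.1,0],
  [[3.9,-0.15,0],-0.135,0],
  [[4.4,-0.15,0],-0.17,0],
  [[4.85,-0.15,0],-0.205,0],
  [[5.3,-0.2,0],-0.24,0],
  [[5.75,-0.2,0],-0.275,0],
  [[6.2,-0.3,0],-0.31,0],
  [[6.7,-0.35,0],-0.345,0],
  [[7.15,-0.45,0],-0.38,0],
  [[7.6,-0.55,0],-0.415,0],
  [[8.05,-0.65,0],-0.45,0],
  [[8.45,-0.8,0],-0.485,0],
  [[8.45,-0.8,0],-0.485,0],
])

```text
t: 6.48
ee_pos: [0.6498, -0.0929, 0.0692]
orientation: [3.14, -0.002, 0.612]
wrist_force: [0.2, -0.2, 0.4]
width: 0.004
```

Run:
```python
from h import *
ims=[]
for n in("wrist","scene","side"):
    p=optics.grab_frame(n); w=wcloud(p) if n=="wrist" else cloud(p); print(n); head(p,w); ims.append(p["img"])
cv2.imwrite("pics/p1.png",np.hstack([cv2.resize(ims[0],(400,250)),cv2.resize(ims[1][100:300,180:500],(400,250))]))
plan([-57,-55,-54,-52,-50,-49,-48,-47,-46,-45])
```

```text
wrist
  stripe 908 [0.5964 0.0089] line deg 98.5 offset of axis mm 1.3 axis bearing 94.5
  grip 3392 [ 0.6121 -0.0913] line deg 98.8 offset of axis mm 1.2 axis bearing 98.2
  stand hull [0.5939 0.0272] 0.0004
scene
  stripe 43 [0.5899 0.0578] line deg 100.6 offset of axis mm -0.6 axis bearing 279.4
  grip 305 [ 0.5822 -0.0689] line deg 153.6 offset of axis mm 91.5 axis bearing 82.4
  arrow 60 [0.458  0.1737 0.0611] [0.434 0.161 0.057] [0.476 0.185 0.064]
  stand hull [0.5949 0.0274] 0.0006
side
  stripe 37 [0.5898 0.0449] line deg 98.9 offset of axis mm 2.4 axis bearing 286.2
  grip 230 [ 0.6058 -0.0919] line deg 98.8 offset of axis mm 7.5 axis bearing 95.2
  arrow 59 [0.4524 0.1703 0.061 ] [0.433 0.155 0.057] [0.472 0.184 0.066]
  stand hull [0.5923 0.0247] 0.0009
-57 [-0.43 -0.06] twist 0.035
-55 [0.02 0.03] twist 0.001
-54 [0.25 0.06] twist -0.017
-52 [0.7  0.13] twist -0.052
-50 [1.16 0.18] twist -0.087
-49 [1.39 0.2 ] twist -0.104
-48 [1.62 0.21] twist -0.122
-47 [1.85 0.22] twist -0.139
-46 [2.08 0.23] twist -0.157
-45 [2.31 0.23] twist -0.174
```

View pics/p1.png

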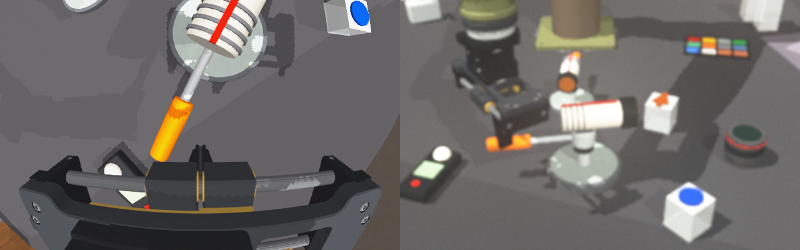

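The lamp hasn't turned (stripe still at 98.5°), yet the fingers are past the grip and read no force. I'll look closely at where the fingertips really are.

Run:
```python
from h import *
cr=[]
for n,(x,y) in(("scene",(220,110)),("side",(280,110))):
    p=optics.grab_frame(n); w=cloud(p); s=sensors.sense()
    T=np.linalg.inv(p["world_from_camera"])
    im=cv2.resize(p["img"][y:y+150,x:x+130],None,fx=3,fy=3,interpolation=cv2.INTER_CUBIC)
    e=T@np.r_[s["ee_pos"],1]; u=p["fx"]*e[0]/e[2]+p["cx"]; v=p["fy"]*e[1]/e[2]+p["cy"]; print(n,u,v)
    cv2.circle(im,(int(3*(u-x)),int(3*(v-y))),5,(0,255,0),1); cr.append(im)
    dark=(p["img"].max(2)<70)&(np.hypot(w[...,0]-s["ee_pos"][0],w[...,1]-s["ee_pos"][1])<.1)&(w[...,2]>.03)
    q=w[dark]; o=np.argsort(q[:,2])[:12]; print(dark.sum(),q[o].round(3))
print(s["ee_pos"],s["wrist_force"],s["t"],s["joint_positions"])
cv2.imwrite("pics/c2.png",np.hstack(cr))
```

```text
scene 265.5346599653078 226.59126897717076
1877 [[ 0.653 -0.092  0.1  ]
 [ 0.657 -0.096  0.1  ]
 [ 0.65  -0.087  0.101]
 [ 0.655 -0.09   0.101]
 [ 0.652 -0.089  0.102]
 [ 0.659 -0.097  0.102]
 [ 0.659 -0.099  0.102]
 [ 0.657 -0.094  0.103]
 [ 0.657 -0.095  0.103]
 [ 0.655 -0.092  0.104]
 [ 0.652 -0.086  0.104]
 [ 0.656 -0.09   0.104]]
side 383.0781706581741 204.8729835591343
1393 [[ 0.65  -0.101  0.095]
 [ 0.651 -0.103  0.096]
 [ 0.643 -0.09   0.096]
 [ 0.648 -0.095  0.096]
 [ 0.655 -0.102  0.096]
 [ 0.641 -0.085  0.097]
 [ 0.644 -0.093  0.097]
 [ 0.651 -0.1    0.097]
 [ 0.644 -0.096  0.098]
 [ 0.646 -0.093  0.099]
 [ 0.641 -0.089  0.099]
 [ 0.647 -0.1    0.099]]
[ 0.64938719 -0.09310721  0.06921267] [ 0.52004691 -0.79837667 -0.17898621] 6.725 [-2.24143810e-01  2.32758603e-01  1.73588128e+00 -1.29005707e-04
  1.17075796e+00 -8.35407061e-01]
```

View pics/c2.png

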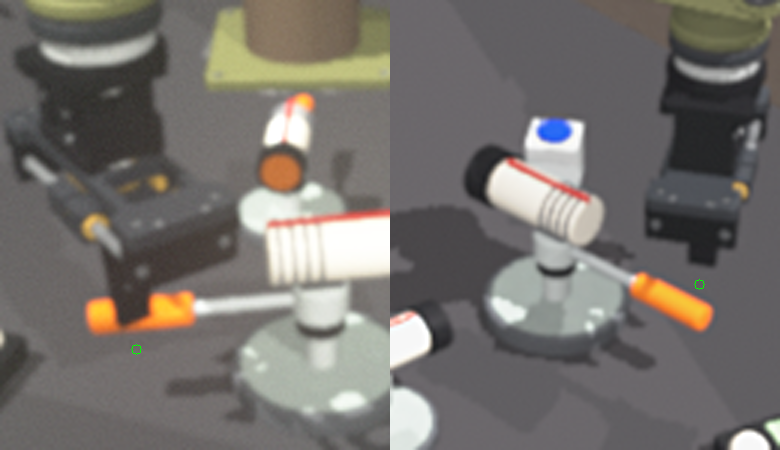

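The crop shows the real fingertip ending at z≈0.097, about 27 mm above the reported TCP. It passed over the grip without touching it, so nothing moved. I'll measure the gripper's underside profile before going lower, and retreat meanwhile.

Run:
```python
from h import *
s=sensors.sense(); e=np.array(s["ee_pos"]); y0=s["orientation"][2]
R=np.array([[np.cos(y0),np.sin(y0),0],[np.sin(y0),-np.cos(y0),0],[0,0,-1]])
Q=[]
for n in("scene","side"):
    p=optics.grab_frame(n); w=cloud(p)
    m=(p["img"].max(2)<110)&(w[...,2]>.088); Q.append((w[m]-e)@R)
q=np.vstack(Q); q=q[(np.abs(q[:,:2])<.16).all(1)]
print("tool y bin mm: height above reported TCP (1st pct), x range")
for a in np.arange(-160,160,10):
    k=(q[:,1]*1e3>=a)&(q[:,1]*1e3<a+10)
    if k.sum()>5:
        h=-q[k,2]*1e3; low=h<np.percentile(h,3)+15; print(a,k.sum(),np.percentile(h,1).round(),(q[k][low,0]*1e3).min().round(),(q[k][low,0]*1e3).max().round())
print("x bins")
for a in np.arange(-100,110,10):
    k=(q[:,0]*1e3>=a)&(q[:,0]*1e3<a+10)
    if k.sum()>5: print(a,k.sum(),np.percentile(-q[k,2]*1e3,1).round())
```

```text
tool y bin mm: height above reported TCP (1st pct), x range
-160 10 371.0 -81.0 -74.0
-150 10 354.0 -52.0 -50.0
-140 71 238.0 -50.0 16.0
-130 90 332.0 -42.0 -33.0
-120 107 323.0 -31.0 -24.0
-110 173 321.0 -108.0 -14.0
-100 196 313.0 -107.0 -5.0
-90 276 306.0 -5.0 5.0
-80 464 298.0 4.0 14.0
-70 439 293.0 13.0 24.0
-60 422 289.0 22.0 34.0
-50 380 284.0 33.0 44.0
-40 495 106.0 -86.0 83.0
-30 870 107.0 -85.0 84.0
-20 1106 106.0 -86.0 84.0
-10 1065 31.0 -12.0 10.0
0 1082 30.0 -10.0 10.0
10 1133 40.0 -12.0 11.0
20 1586 107.0 -84.0 84.0
30 1069 106.0 -86.0 84.0
40 245 279.0 -44.0 4.0
50 208 284.0 -36.0 -5.0
60 34 294.0 -17.0 -6.0
x bins
-100 216 131.0
-90 778 105.0
-80 618 104.0
-70 429 136.0
-60 663 143.0
-50 813 144.0
-40 827 142.0
-30 525 115.0
-20 440 111.0
-10 621 28.0
0 612 30.0
10 1223 111.0
20 720 112.0
30 814 140.0
40 329 138.0
50 296 138.0
60 329 135.0
70 187 105.0
80 735 105.0
90 78 137.0
```

Call:
arm_command([
  [[0,0,-2],0,0],
  [[0,0,-3.5],0,0],
  [[-2,0,-3.5],0.1,0],
  [[-4.5,0,-3.5],0.25,0],
  [[-7.0,0,-3.5],0.4,0],
  [[-7.7,-3.4,-3.5],0.485,0],
  [[-7.7,-3.4,-3.5],0.485,0],
  [[-7.7,-3.4,-3.5],0.485,0],
])

```text
t: 7.82
ee_pos: [0.5678, -0.1098, 0.1055]
orientation: [3.14, -0.004, 0.127]
wrist_force: [0.3, 0.3, -0.2]
width: 0.004
```

The whole gripper sits about 27 mm higher than reported (body included), so a reported z of 0.040 puts the true tip at about 0.067. I'll lower it and check that height and the gap.

Call:
arm_command([
  [[0,0,3],0,0],
  [[0,0,5],0,0],
  [[0,0,6.5],0,0],
  [[0,0,6.5],0,0],
  [[0,0,6.5],0,0],
])

```text
t: 8.45
ee_pos: [0.5688, -0.1101, 0.0411]
orientation: [3.139, -0.005, 0.127]
wrist_force: [0.2, 0.8, 0.2]
width: 0.006
```

Run:
```python
from h import *
s=sensors.sense(); e=np.array(s["ee_pos"]); p=optics.grab_frame("side"); w=cloud(p)
m=(p["img"].max(2)<70)&(np.hypot(w[...,0]-e[0],w[...,1]-e[1])<.03)&(w[...,2]>.03)
print(e,s["wrist_force"],np.percentile(w[m][:,2],[0,2,5]).round(3))
plan([-86,-83,-81,-79,-77,-75,-73,-71,-69,-67,-65,-63,-61,-59,-57,-55,-53])
```

```text
[ 0.56877945 -0.11010952  0.04113963] [0.15228742 0.84293065 0.15030048] [0.065 0.069 0.073]
-86 [ 1.17 -0.39] twist 0.057
-83 [ 1.85 -0.25] twist 0.005
-81 [ 2.31 -0.18] twist -0.03
-79 [ 2.76 -0.12] twist -0.065
-77 [ 3.22 -0.08] twist -0.1
-75 [ 3.68 -0.05] twist -0.134
-73 [ 4.14 -0.04] twist -0.169
-71 [ 4.6  -0.04] twist -0.204
-69 [ 5.06 -0.06] twist -0.239
-67 [ 5.52 -0.1 ] twist -0.274
-65 [ 5.98 -0.16] twist -0.309
-63 [ 6.44 -0.23] twist -0.344
-61 [ 6.89 -0.31] twist -0.379
-59 [ 7.34 -0.41] twist -0.414
-57 [ 7.78 -0.53] twist -0.449
-55 [ 8.23 -0.66] twist -0.484
-53 [ 8.66 -0.81] twist -0.518
```

The true tip is at about 0.067, as wanted. I'll push only about 8° first and check that it turns.

Call:
arm_command([
  [[0.6,-0.2,0],0.0,0],
  [[1.2,-0.25,0],0.0,0],
  [[1.55,-0.25,0],0.0,0],
  [[1.85,-0.25,0],0.0,0],
  [[2.1,-0.2,0],-0.015,0],
  [[2.3,-0.2,0],-0.03,0],
  [[2.55,-0.15,0],-0.045,0],
  [[2.75,-0.1,0],-0.065,0],
  [[3.0,-0.1,0],-0.08,0],
  [[3.2,-0.1,0],-0.1,0],
  [[3.45,-0.05,0],-0.115,0],
  [[3.7,-0.05,0],-0.135,0],
  [[3.9,-0.05,0],-0.15,0],
  [[4.15,-0.05,0],-0.17,0],
  [[4.15,-0.05,0],-0.17,0],
])

```text
t: 10.38
ee_pos: [0.6104, -0.1043, 0.0419]
orientation: [3.138, -0.006, 0.298]
wrist_force: [-0.4, -0.0, -0.3]
width: 0.004
```

Run:
```python
from h import *
for n in("wrist","scene","side"):
    p=optics.grab_frame(n); w=wcloud(p) if n=="wrist" else cloud(p); print(n); head(p,w)
plan([-73,-71,-69,-67,-65,-63,-61,-59,-57,-55,-54,-53,-52,-51,-50,-49,-48])
```

```text
wrist
  stripe 1065 [0.5994 0.0045] line deg 104.4 offset of axis mm 1.4 axis bearing 101.0
  grip 3513 [ 0.5816 -0.0611] line deg 157.8 offset of axis mm 86.6 axis bearing 81.4
  stand hull [0.5935 0.027 ] 0.0003
scene
  stripe 42 [0.5897 0.0462] line deg 106.1 offset of axis mm -0.2 axis bearing 285.4
  grip 427 [ 0.6075 -0.0812] line deg 153.6 offset of axis mm 91.3 axis bearing 96.6
  arrow 61 [0.4571 0.1741 0.0612] [0.43  0.162 0.058] [0.477 0.186 0.064]
  stand hull [0.5952 0.0276] 0.0004
side
  stripe 38 [0.5897 0.0346] line deg 103.4 offset of axis mm 3.4 axis bearing 304.9
  grip 81 [ 0.627  -0.1196] line deg 142.8 offset of axis mm 97.4 axis bearing 102.3
  arrow 56 [0.4528 0.1699 0.0609] [0.434 0.155 0.056] [0.472 0.184 0.066]
  stand hull [0.5931 0.0247] 0.0009
-73 [-0.04  0.02] twist 0.001
-71 [0.41 0.09] twist -0.034
-69 [0.87 0.15] twist -0.069
-67 [1.33 0.19] twist -0.104
-65 [1.79 0.22] twist -0.139
-63 [2.25 0.22] twist -0.174
-61 [2.71 0.22] twist -0.209
-59 [3.17 0.19] twist -0.244
-57 [3.63 0.15] twist -0.279
-55 [4.09 0.1 ] twist -0.314
-54 [4.32 0.06] twist -0.331
-53 [4.54 0.03] twist -0.348
-52 [ 4.77 -0.02] twist -0.366
-51 [ 5.   -0.06] twist -0.383
-50 [ 5.22 -0.11] twist -0.401
-49 [ 5.44 -0.16] twist -0.418
-48 [ 5.67 -0.22] twist -0.436
```

The lamp now turns (98.5° to 104.4°) and the stand hasn't moved. The heading lags my plan by about 2.5°. I'll continue to a heading of about 128°.

Call:
arm_command([
  [[0.3,0.05,0],-0.02,0],
  [[0.6,0.1,0],-0.05,0],
  [[0.9,0.15,0],-0.07,0],
  [[1.2,0.2,0],-0.095,0],
  [[1.5,0.2,0],-0.12,0],
  [[1.8,0.2,0],-0.14,0],
  [[2.1,0.2,0],-0.165,0],
  [[2.4,0.2,0],-0.185,0],
  [[2.7,0.2,0],-0.21,0],
  [[3.0,0.2,0],-0.23,0],
  [[3.3,0.2,0],-0.255,0],
  [[3.6,0.15,0],-0.28,0],
  [[3.9,0.1,0],-0.3,0],
  [[4.2,0.1,0],-0.32,0],
  [[4.5,0.05,0],-0.345,0],
  [[4.75,0.0,0],-0.365,0],
  [[5.0,-0.05,0],-0.385,0],
  [[5.2,-0.1,0],-0.4,0],
  [[5.4,-0.15,0],-0.42,0],
  [[5.4,-0.15,0],-0.42,0],
])

```text
t: 13.02
ee_pos: [0.6619, -0.0869, 0.0423]
orientation: [3.135, -0.004, 0.718]
wrist_force: [-0.7, 0.7, 0.1]
width: 0.003
```

Run:
```python
from h import *
for n in("wrist","scene","side"):
    p=optics.grab_frame(n); w=wcloud(p) if n=="wrist" else cloud(p); print(n); head(p,w)
    for r in spotter.spot_in("arrowhead",p)[:2]: print(r)
print(sensors.sense()["wrist_force"])
plan([-50,-49,-48,-47,-46,-45,-44,-43,-42])
```

```text
wrist
  stripe 1067 [0.6067 0.0102] line deg 127.4 offset of axis mm 0.9 axis bearing 124.9
  grip 2757 [ 0.6591 -0.0574] line deg 130.1 offset of axis mm 5.3 axis bearing 127.2
  stand hull [0.5936 0.027 ] 0.0003
scene
  stripe 53 [0.5937 0.0279] line deg 130.1 offset of axis mm 0.4 axis bearing 324.8
  grip 467 [ 0.6429 -0.0605] line deg 163.6 offset of axis mm 70.4 axis bearing 118.7
  arrow 58 [0.4578 0.1739 0.0611] [0.433 0.162 0.058] [0.478 0.185 0.063]
  stand hull [0.595  0.0277] 0.0006
{'position': [387.6, 188.9], 'score': 0.71}
{'position': [281.0, 227.7], 'score': 0.53}
side
  stripe 45 [0.5896 0.0311] line deg 129.0 offset of axis mm 1.6 axis bearing 322.6
  grip 68 [ 0.6689 -0.0836] line deg 128.5 offset of axis mm 11.1 axis bearing 123.8
  arrow 59 [0.4524 0.1703 0.061 ] [0.433 0.158 0.057] [0.472 0.184 0.067]
  stand hull [0.5936 0.0254] 0.0006
{'position': [256.0, 199.7], 'score': 0.93}
{'position': [355.7, 195.6], 'score': 0.3}
[-0.9438729  -0.22935409 -0.09207412]
-50 [-0.2  -0.06] twist 0.019
-49 [ 0.03 -0.01] twist 0.002
-48 [0.25 0.03] twist -0.016
-47 [0.48 0.06] twist -0.033
-46 [0.71 0.09] twist -0.051
-45 [0.94 0.12] twist -0.068
-44 [1.17 0.14] twist -0.086
-43 [1.4  0.16] twist -0.103
-42 [1.63 0.17] twist -0.121
```

Heading is about 128° against a target of about 133.7°. I'll push about 4.5° more, then back off and lift for a single overhead wrist view that shows both lamp and arrowhead.

Call:
arm_command([
  [[0.25,0.05,0],-0.02,0],
  [[0.5,0.05,0],-0.035,0],
  [[0.7,0.1,0],-0.05,0],
  [[0.85,0.1,0],-0.06,0],
  [[1.0,0.1,0],-0.075,0],
  [[1.0,0.1,0],-0.075,0],
  [[0.6,0.1,0],-0.075,0],
  [[-0.5,0.1,0],-0.075,0],
  [[-2.5,0.1,0],-0.075,0],
  [[-2.5,0.1,-5],-0.075,0],
  [[-2.5,0.1,-10],-0.075,0],
  [[-2.5,-4,-16],-0.075,0],
  [[-2.5,-9,-20],-0.075,0],
  [[-2.5,-9,-20],-0.075,0],
  [[-2.5,-9,-20],-0.075,0],
  [[-2.5,-9,-20],-0.075,0],
])

```text
t: 15.32
ee_pos: [0.5816, -0.036, 0.2393]
orientation: [3.138, -0.002, 0.791]
wrist_force: [-0.1, 0.3, -0.1]
width: 0.001
```

Run:
```python
from h import *
for n in("wrist","scene","side"):
    p=optics.grab_frame(n); w=wcloud(p) if n=="wrist" else cloud(p); print(n); head(p,w)
    if n=="wrist": cv2.imwrite("pics/w3.png",p["img"])
```

```text
wrist
  stripe 410 [0.5865 0.0346] line deg 132.8 offset of axis mm 1.1 axis bearing 318.2
  grip 670 [ 0.6464 -0.0499] line deg 166.8 offset of axis mm 63.2 axis bearing 123.7
  arrow 75 [0.468 0.165 0.061] [0.455 0.155 0.056] [0.476 0.171 0.063]
  stand hull [0.5935 0.0269] 0.0004
scene
  grip 435 [ 0.6542 -0.056 ] line deg 165.3 offset of axis mm 65.3 axis bearing 125.5
  arrow 62 [0.4569 0.1737 0.0609] [0.432 0.16  0.057] [0.476 0.185 0.063]
  stand hull [0.595  0.0275] 0.0006
side
  stripe 37 [0.5815 0.0396] line deg 133.4 offset of axis mm 1.2 axis bearing 317.0
  grip 229 [ 0.6764 -0.0729] line deg 133.9 offset of axis mm 10.7 axis bearing 129.2
  arrow 62 [0.4522 0.1709 0.0607] [0.433 0.157 0.055] [0.472 0.183 0.065]
  stand hull [0.5935 0.0248] 0.0007
```

View pics/w3.png

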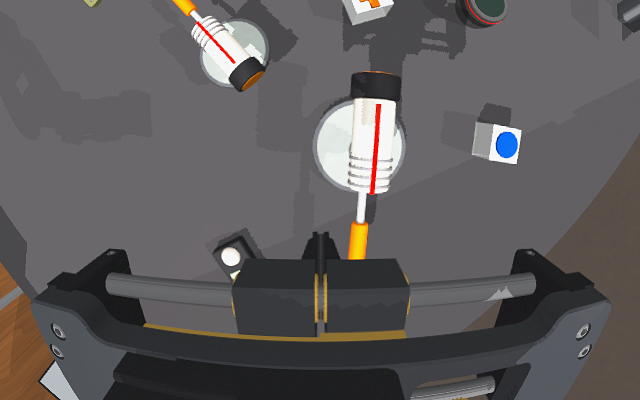

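The view shows the lamp pointing at the arrowhead block, which is cut off at the top edge (370,5). I'll move further over for one clean view.

Call:
arm_command([
  [[2,-4,-3],0,0],
  [[2,-8,-5],0,0],
  [[2,-11,-5],0,0],
  [[2,-11,-5],0,0],
  [[2,-11,-5],0,0],
  [[2,-11,-5],0,0],
])

```text
t: 16.23
ee_pos: [0.5179, 0.0549, 0.2883]
orientation: [3.138, -0.001, 0.79]
wrist_force: [0.4, -0.3, -0.1]
width: 0.01
```

Run:
```python
from h import *
p=optics.grab_frame("wrist"); w=wcloud(p); head(p,w)
hsv=cv2.cvtColor(p["img"],cv2.COLOR_BGR2HSV); z=w[...,2]
m=(np.hypot(w[...,0]-.455,w[...,1]-.173)<.045)&(z>.052)&(z<.066)
print("block top",np.round(cv2.minAreaRect((w[m][:,:2]*1e3).astype(np.float32))[0],1),m.sum())
A=m&(hsv[...,1]>120)
r=cv2.minAreaRect((w[A][:,:2]*1e3).astype(np.float32)); print("arrow rect",np.round([*r[0],*r[1],r[2]],1))
h=cv2.convexHull((w[A][:,:2]*1e3).astype(np.float32))[:,0].round(); print(h.tolist())
# barrel: white+hood points above z .1, side edges
B=(np.hypot(w[...,0]-.594,w[...,1]-.027)<.095)&(z>.112)&(z<.142)
c,a=line(w[B][:,:2]); r2=cv2.minAreaRect((w[B][:,:2]*1e3).astype(np.float32)); print("barrel",c.round(4),a.round(1),np.round([*r2[0],*r2[1],r2[2]],1))
cv2.imwrite("pics/w4.png",p["img"])
```

```text
stripe 203 [0.5815 0.0402] line deg 132.7 offset of axis mm 1.0 axis bearing 315.7
  arrow 387 [0.4542 0.1741 0.0615] [0.43  0.157 0.059] [0.474 0.186 0.064]
  stand hull [0.5933 0.0277] 0.0004
block top [452.3 174.9] 1292
arrow rect [454.5 177.6  27.3  45.7  45.3]
[[474.0, 169.0], [468.0, 183.0], [467.0, 184.0], [466.0, 185.0], [457.0, 186.0], [433.0, 186.0], [431.0, 186.0], [430.0, 185.0], [434.0, 179.0], [451.0, 162.0], [456.0, 158.0], [457.0, 157.0], [471.0, 162.0], [472.0, 163.0], [473.0, 164.0]]
barrel [0.5664 0.0553] 135.3 [572.4  48.5  52.4 115.6  41.2]
```

View pics/w4.png

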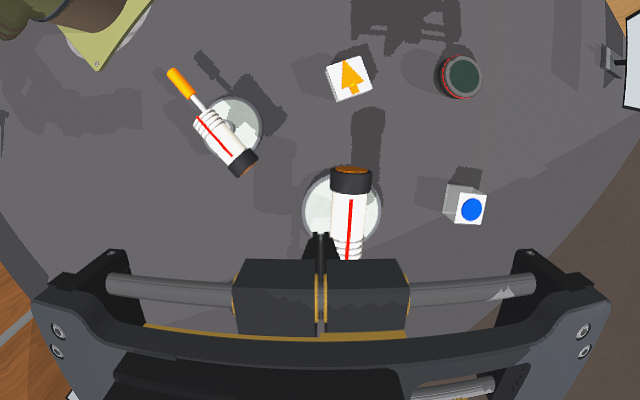

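In one overhead image the lamp heads 132.7° (side camera 133.4°). The arrowhead bears 133.5 to 133.7° from the pan axis, so the error is under 1°, within the measurement noise. The arm is clear of everything. I'll do a last check that nothing else moved, then hand in.

Run:
```python
from h import *
p=optics.grab_frame("scene"); w=cloud(p)
for t in("disc","light_meter","lens","arrowhead"):
    r=spotter.regions_of(t,p)
    if r: print(t,r[0]["position"],np.nanmedian(w[r[0]["pixels"]],0).round(3))
head(p,w); print(sensors.sense()["t"]); print(arm.close_job())
```

```text
disc [406.8, 270.7] [0.739 0.18  0.043]
light_meter [203.9, 238.1] [ 0.628 -0.23   0.022]
lens [453.8, 217.6] [0.583 0.3   0.046]
arrowhead [388.0, 188.2] [0.47  0.172 0.04 ]
  grip 434 [ 0.6554 -0.0564] line deg 165.3 offset of axis mm 65.3 axis bearing 125.9
  arrow 64 [0.4576 0.1735 0.0611] [0.432 0.159 0.057] [0.476 0.186 0.064]
  stand hull [0.5952 0.0278] 0.0007
16.525
the job is handed in; nothing more can be done
None
```

The larger lamp now points at the arrowhead to within about 1°, and I handed the job in at 16.5 s with the arm clear of everything. I turned it about 35° anticlockwise by pushing sideways on the orange grip with the closed fingertips.

- **Missed first pass:** the first pass went over the grip without touching it. The real fingertips sit about 27 mm higher than the reported TCP. I lowered the tool to allow for that and pushed again in small steps.
- **Aim:** the overhead wrist view put the lamp at 132.7° and the side camera at 133.4°. The arrowhead's middle bears 133.5–133.7° from the pan axis. The wrist camera suggests a 0.9° shortfall (about 3 mm at the arrowhead). I left it because the cameras disagree by about that much.
- **Failed checks:** the scene camera could not see the red stripe at the end, so it gave no final heading. My line fit to the orange grip was unreliable throughout, so I did not use it.
- **Other things:** the stand, arrowhead, disc, light meter and lens all measured within about 3 mm of their starting positions, which is camera noise. Wrist force stayed around 1 N in every reading I took.

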